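# Load a stone sample and hold the gauge boom at its mark

### The job

Take the white marble sample out of the wooden rack, slide it upright and all the way down into the dark slot of the gauge stand, and let go of it. Then squeeze the yellow lock button in the boom's black grip, pull the boom out until its pointer stands level with the red marker on the scale, and finish while still holding it there with the button squeezed in. Leave the dark sample and everything else on the table where it is.

Things in the scene. Friction and masses are not known exactly. Their poses are not given: they have to be found in the camera images.
- white_sample: White marble sample slab, 12 mm thick (its x), 80 mm long (its y), 100 mm tall (its z), 0.2 to 0.35 kg, the same both ways round. It starts upright in one of the rack's two bays, its lower edge 10 mm above the table, and stands 66 mm out of the rack. Origin: centre of its underside.
- dark_sample: Dark grey stone sample of the same size, in the rack's other bay. Leave it. Origin: centre of its underside.
- rack: Fixed wooden sample rack, 214 mm long (its y), 90 mm wide (its x), 44 mm high, with two bays in line along y, centred 53.5 mm either side of the middle; each bay is 85 x 15.2 mm, its floor at 10 mm. Origin: centre of its underside.
- gauge: Fixed gauge stand, grey base plate 200 mm (x) by 360 mm (y), 12 mm thick. Sample slot at x = -60, y = +70 mm; the boom's blue outer tube lies along y at x = +45 mm from y = -175 to -25 mm, top at 110 mm; white scale strip along y at x = 75 to 105 mm, top at 70 mm. Origin: centre of the plate's underside, z up.
- slot (a point): Centre of the slot's floor in the gauge stand, 20 mm above the table; axes as the gauge's. Slot 14.4 mm wide (x), 83 mm long (y), 35 mm deep, with sloped lead-in lips (some 5 mm wider each side) up to 63 mm above the table. A seated sample's underside is on this point, its top 120 mm above the table.
- boom: Sliding part of the telescoping boom: bar, black grip block (24 mm x, 32 mm y, 75 to 150 mm above the table), white gauge head on its -x side (top at 94 mm), pointer on its +x side. Slides out along the gauge's +y, 0 to 125 mm; a 2 to 5 N spring draws it home, where it locks again; locked, it cannot be pulled. Origin: under the grip on the bar's axis, 95 mm up; axes as the gauge's.
- handle (a point): Where to pinch the grip across x: middle of grip block and button together, 134 mm above the table (16 mm below the block's top). Block and button measure 32 mm across x, 26 mm with the button fully in. Moves with the boom; axes as the gauge's.
- lock_button (a joint): Yellow lock button, 22 mm (y) by 26 mm high, 8 mm out of the +x face of the grip block, centre 134 mm above the table. In m: 0 out (locked), 0.006 fully in; frees from about 0.004. Takes 2.4 N to start, 6 N fully in: a pinch of 20 N across the grip presses it fully and holds the boom. With the boom out, the catch keeps it at 0.0035 or more.
- pointer (a point): Tip of the black pointer on the boom, 76 mm above the table over the scale's inner edge; moves with the boom along the gauge's y.
- marker: Red marker block clamped fast on the scale, 16 mm (x) by 8 mm (y), 14 mm high, 55 to 115 mm along the gauge's +y from where the pointer starts. Origin: centre of its underside; axes as the gauge's. The pointer is on the mark when both lie at the same y of the gauge.
- polish_jar: Jar with a blue cap, 72 mm across, 70 mm high; leave it. Origin: under its centre.
- sealer_bottle: Bottle with an orange cap, 60 mm across, 170 mm high; leave it. Origin: under its centre.
- sanding_block: Cork sanding block, 65 x 120 x 36 mm; leave it. Origin: under its centre.
- offcut: Marble offcut lying flat, 70 x 110 x 30 mm; leave it. Origin: under its centre.
- discs: Stack of abrasive discs, 80 mm across, 20 mm high; leave it. Origin: under its centre.

How it is judged:
By the outcome, as a careful person would: the job done as asked, in the order asked, and still so for the second after the job is handed in, while the arm keeps its last pose, push and grip.
It also fails if it takes over 64 s, if anything falls off the work surface, if the arm or the gripper's body presses on something with over 40 N, if the wrist force passes 120 N, or if a joint passes its speed limit or range.

### The arm

A 7-joint arm with a two-finger parallel gripper is mounted at the origin on the work surface. World frame = base frame: x ahead of the robot, y to its left, z up, the work surface at z = 0. Lengths are in m, angles in rad, forces in N, time in s.
With the tool pointing down it reaches from about 0.425 to 0.875 m from the base axis. Payload 4.7 kg.
Tool frame: the origin (TCP) lies between the finger pads; the fingertips stand 17 mm ahead of it and the grasp point (between the pads) lies 2 mm behind it; z points along the fingers, y is the direction in which the jaws open and shut (so a half turn about z gives the same grasp; the last joint's range is limited). The gripper opens to 87 mm and grips with 3 to 60 N. Pads are 19 mm wide; open, the fingers measure 117 mm over their backs; the gripper's body (75 mm by 190 mm) begins 51 mm behind the grasp point.
Start: joints at [-1.128, 0.321, -0.07, 1.45, 0.023, 1.371, -0.057], TCP at [0.27, 0.591, 0.24] pointing down, gripper open.
Joint ranges: [-2.86, 2.86], [-0.3, 2.09], [-1.38, 1.24], [0.06, 2.45], [-1.56, 4.7], [0.09, 2.05], [-2.69, 2.69]. Speed limits (rad/s): [2.57, 2.57, 3.14, 3.14, 3.14, 3.14, 3.14].

### API

Orientations are given as a unit quaternion [x, y, z, w].
In Python, from bench import bot gives the robot as it stands.
- The arm moves only by the tool play_rows, never from a script. Its argument "deltas" is a list of rows, each a list of 3 entries, a list of its own where there are three numbers: the shift along the tool's x, y, z scaled (see below), then the turn, a rotation vector about the tool's x, y, z scaled (see below), then the closure in counts, from 0 (fully open) to 255 (shut). A call has exactly 5 rows; each row is the pose to reach, as a shift and turn from the pose measured when the call began, along the tool's axes at that moment; what a row does not reach only later rows make up. The controller multiplies each number of a shift by 12 cm and each number of a turn by 45 degrees. A row lasts 1/8 s, in which the tool goes at most 62.5 mm and 10.7 degrees, less where a joint would pass 70% of its speed; a pose out of reach is approached as far as the arm can. A call with a number of a shift or a turn outside -1 to 1 is refused whole. A call with a gripper value outside its range is refused whole. The fingers move at their own pace and stop on an object; "force" is the grip in N (left out, the last holds). Time passes only in rows, so rows that repeat a pose let the fingers close, or fill a call up. It gives the time, the measured TCP pose, the force and the opening at its end, in the units of the state.
- bot.state(): the state, without advancing time (a new reading comes with each control period).
- bot.get_image(name): name is "scene" or "top" or "wrist"; returns a dict with "pixels" (400x640x3 uint8, red, green, blue), "camera_matrix" (3x3 intrinsics, pixels), "world_from_camera" (4x4, takes a point from camera to world coordinates). Camera axes: x right, y down, z forward; pixel columns grow to the right and rows downward; lengths in m; the calibration is good to about 2 mm. A picture is of the moment at which its call begins. There is no depth.
- bot.job_done(): hands the job in, once; it reports no verdict.
The state is a dict: "t": time; "qpos": joint angles; "dq": joint speeds; "joint_torque": joint torques, N m; "tcp_pos": TCP position; "ee_rot": TCP orientation; "contact_force": force on the tool from outside, world axes, zero at the start; "wrist_torque": the same for the moment, N m; "finger_gap": opening from 0.0 (shut) to 1.0 (fully open).
Only numpy, scipy, OpenCV 4.12 (cv2) and the standard library are available. Lean on these libraries where they do the work, as an engineer would, in place of code of your own. Each camera call takes 0.05 s, during which the arm holds its last target. There are 200 camera calls.

## Working session

There is one attempt and no reset: what is moved stays moved. The work goes in short steps, Python scripts to look and compute and a tool call to move; the robot and the scene stay as the last step left them, time stands still between calls to the robot, and variables do not carry over. Pictures are saved under pics/ and viewed, about 8 in all and at most 12, crops included, and the job is handed in when it is done.

Besides the shell and the picture viewer there is one more tool, called after "Emit:" as a command line: name --argument value ..., lists and objects as JSON in quotes. play_rows: Moves the arm, as the interface text tells. Shifts and turns lie within -1 to 1; 1 stands for 12 cm of shift or 45 degrees of turn. Its arguments: {"type":"object","properties":{"deltas":{"type":"array"},"force":{"type":"number"}},"required":["deltas"]}

```bash
mkdir -p pics; python3 - <<'E'
from bench import bot
import cv2,numpy as np
print(bot.state())
for n in ("top","scene"):
    d=bot.get_image(n); cv2.imwrite(f"pics/{n}0.png",d["pixels"][:,:,::-1])
    print(n,d["camera_matrix"].tolist(),np.round(d["world_from_camera"],4).tolist())
E
```

```text
{'t': 0.0, 'qpos': array([-1.12790574,  0.32184111, -0.07008175,  1.45167204,  0.02261606,
        1.37081508, -0.05691115]), 'dq': array([ 0.00023357,  0.00018489, -0.00189732,  0.00175669,  0.00074844,
       -0.00052535, -0.00053183]), 'joint_torque': array([-5.30077068e-04, -4.91278625e+01, -4.04010219e-01, -3.12536681e+01,
       -6.37335679e-02,  4.35391255e-02,  1.71747201e-04]), 'tcp_pos': array([0.27008317, 0.5906522 , 0.23845121]), 'ee_rot': array([ 2.12746866e-01,  9.77106863e-01, -9.62615630e-04, -1.50337204e-04]), 'contact_force': array([ 1.0849622 ,  0.10080953, -0.31131886]), 'wrist_torque': array([ 0.02499169,  0.03166515, -0.01594203]), 'finger_gap': 1.0012654898668885}
top [[402.0616292295741, 0.0, 317.7135269698971], [0.0, 402.0616292295741, 203.28075223021344], [0.0, 0.0, 1.0]] [[0.0124, -0.9922, 0.1242, 0.3946], [-0.9999, -0.0124, 0.0008, 0.0146], [0.0008, -0.1242, -0.9923, 1.1537], [0.0, 0.0, 0.0, 1.0]]
scene [[414.7221976881358, 0.0, 328.1035313384513], [0.0, 414.7221976881358, 200.1708845133169], [0.0, 0.0, 1.0]] [[0.3203, 0.7123, -0.6246, 1.1531], [0.9473, -0.2364, 0.2163, -0.1785], [0.0064, -0.6609, -0.7504, 0.833], [0.0, 0.0, 0.0, 1.0]]
```

View pics/top0.png

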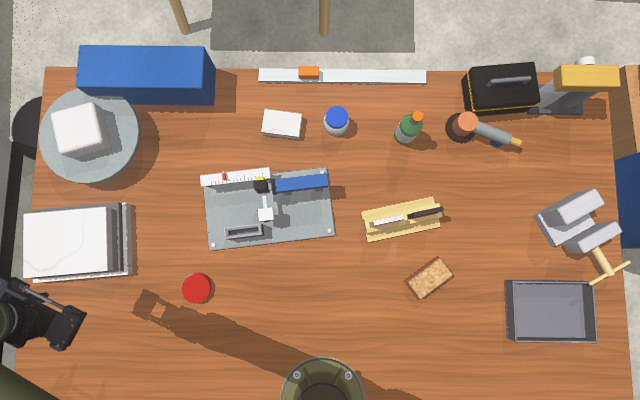

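View pics/scene0.png

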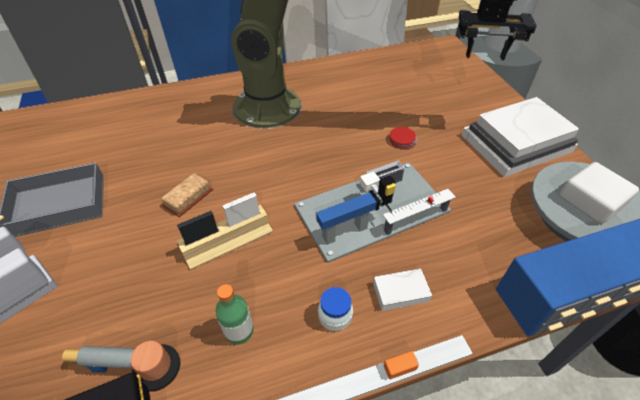

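The top view shows the gauge at about (270,210), with its slot near (243,232). The rack is at (402,218), and the white sample is in its left (+y) bay at (388,221). I'll enlarge both.

```bash
python3 - <<'E'
import cv2,numpy as np
a=cv2.imread("pics/top0.png")
c1=cv2.resize(a[162:254,198:342],None,fx=5,fy=5,interpolation=cv2.INTER_CUBIC) 
cv2.imwrite("pics/c1.png",c1)
c2=cv2.resize(a[190:246,354:450],None,fx=8,fy=8,interpolation=cv2.INTER_CUBIC)
cv2.imwrite("pics/c2.png",c2)
E
```

```text
(no output)
```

View pics/c1.png

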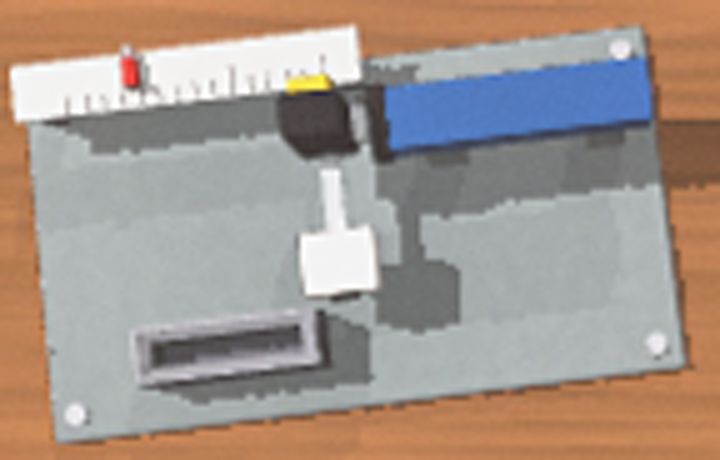

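View pics/c2.png

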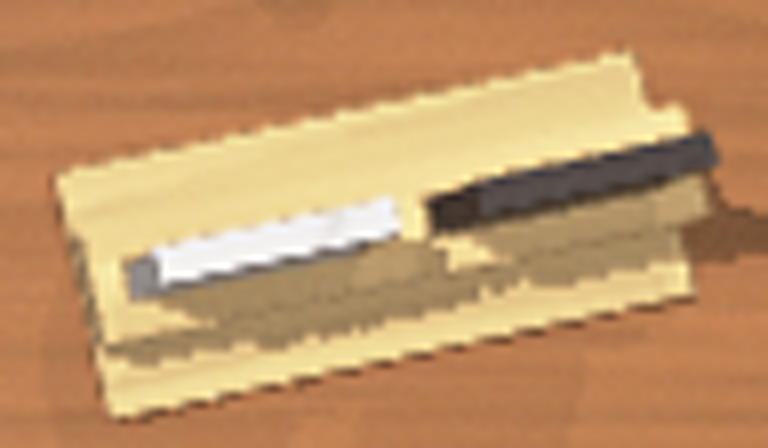

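```bash
cat > h.py <<'E'
import numpy as np,cv2
from scipy.optimize import least_squares
from scipy.spatial.transform import Rotation as R
def proj(d,P):
    T=np.linalg.inv(d["world_from_camera"]); c=np.atleast_2d(P)@T[:3,:3].T+T[:3,3]
    u=c@np.array(d["camera_matrix"]).T; return u[:,:2]/u[:,2:]
def world(p,L):
    x,y,a=p; L=np.atleast_2d(L)/1000.; c,s=np.cos(a),np.sin(a)
    return np.c_[x+c*L[:,0]-s*L[:,1], y+s*L[:,0]+c*L[:,1], L[:,2]]
def fit(d,L,px,p0):
    r=least_squares(lambda p:(proj(d,world(p,L))-px).ravel(),p0,loss="soft_l1")
    return r.x,proj(d,world(r.x,L))-px
def rel(P,yaw_goal=None):
    """shift (scaled) from present TCP to P and turn about tool z (scaled) to put jaw y along yaw_goal"""
    from bench import bot
    s=bot.state(); Q=R.from_quat(s["ee_rot"]); sh=Q.inv().apply(np.array(P)-s["tcp_pos"])/.12
    t=None
    if yaw_goal is not None:
        g=R.from_matrix(np.c_[[np.sin(yaw_goal),-np.cos(yaw_goal),0],[np.cos(yaw_goal),np.sin(yaw_goal),0],[0,0,-1]])
        c=[(Q.inv()*g*R.from_euler("z",k)).as_rotvec()/(np.pi/4) for k in (0,np.pi)]
        t=min(c,key=np.linalg.norm)
    print("t",round(s["t"],2),"tcp",s["tcp_pos"].round(4),"F",s["contact_force"].round(1),"gap",round(s["finger_gap"],3),"shift",sh.round(4),"turn",t if t is None else t.round(4),"q",s["qpos"].round(2))
E
python3 - <<'E'
from h import *
from bench import bot
d=bot.get_image("top")
cv=lambda p,s,o:(np.array(p)+.5)/s-.5+np.array(o)
L=[[100,-180,12],[-100,-180,12],[-100,180,12],[-60,70,63],[105,-5,70],[75,-5,70]]
px=cv([[643,27],[685,370],[60,440],[228,348],[357,26],[360,80]],5,(198,162))
L=L[:4];px=px[:4]
p,e=fit(d,L,px,[.44,.12,.1]);print("gauge",p,e.round(2).tolist())
for n,q in dict(slot=[-60,70,20],sliptop=[-60,70,63]).items():print(n,world(p,q))
# marker / scale in gauge frame by ray at height
def ray(c,z):
    T=np.array(d["world_from_camera"]);v=T[:3,:3]@np.linalg.inv(d["camera_matrix"])@[*c,1];o=T[:3,3];w=o+v*(z-o[2])/v[2]
    x,y=w[:2]-p[:2];C,S=np.cos(p[2]),np.sin(p[2]);return (np.array([C*x+S*y,-S*x+C*y])*1000).round(1)
for n,c,z in [("marker top",(131,73),.084),("scaleTR",(357,26),.07),("scaleBR",(360,80),.07),("scaleTL",(10,67),.07),("button",(308,82),.14),("gripL",(277,95),.15),("gripR",(345,90),.15),("tubeR",(652,90),.11),("tubeL",(383,115),.11)]:
    print(n,ray(cv(c,5,(198,162)),z))
cs=cv([[158,250],[395,198],[402,235],[162,287]],8,(354,190))
ls=[[6,40,110],[6,-40,110],[-6,-40,110],[-6,40,110]]
p2,e=fit(d,ls,cs,[.4,-.15,.2]);print("sample",p2,np.degrees(p2[2]),e.round(2).tolist())
cr=cv([[60,175],[630,52],[690,297],[118,418]],8,(354,190))
lr=[[45,107,44],[45,-107,44],[-45,-107,44],[-45,107,44]]
p3,e=fit(d,lr,cr,[.4,-.15,.2]);print("rack",p3,np.degrees(p3[2]),e.round(2).tolist(),"bay",world(p3,[0,53.5,0]))
rel([*p2[:2],.24],p2[2])
E
```

```text
gauge [0.52201683 0.15592779 0.12910814] [[0.68, -0.24], [0.7, -0.06], [-1.02, 0.84], [-0.42, -0.43]]
slot [[0.45350372 0.21762021 0.02      ]]
sliptop [[0.45350372 0.21762021 0.063     ]]
marker top [ 91.2 103.4]
scaleTR [106.  -19.2]
scaleBR [ 75.8 -17.8]
scaleTL [105.3 172. ]
button [63.6  1.9]
gripL [56.7 17. ]
gripR [ 55.3 -17.5]
tubeR [  44.4 -174. ]
tubeL [ 47.6 -31.8]
sample [ 0.48402419 -0.16929373  0.22473048] 12.876108178030748 [[-0.32, 0.04], [-0.07, 0.09], [0.15, -0.05], [0.23, -0.08]]
rack [ 0.4926746  -0.21419056  0.22199183] 12.719194735050696 [[-1.86, -0.31], [1.73, -0.82], [2.15, 0.11], [-1.88, 1.18]] bay [[ 0.48089534 -0.16200341  0.        ]]Traceback (most recent call last):
  File "<stdin>", line 22, in <module>
  File "h.py", line 19, in rel
    g=R.from_matrix(np.c_[[np.sin(yaw_goal),-np.cos(yaw_goal),0],[np.cos(yaw_goal),np.sin(yaw_goal),0],[0,0,-1]])
  File "scipy/spatial/transform/_rotation.pyx", line 1143, in scipy.spatial.transform._rotation.Rotation.from_matrix
ValueError: Non-positive determinant (left-handed or null coordinate frame) in rotation matrix 0: [[ 0.22284363  0.9748542   0.        ]
 [-0.9748542   0.22284363  0.        ]
 [ 0.          0.         -1.        ]].
```

```bash
sed -i 's/\[\[np.sin(yaw_goal),-np.cos(yaw_goal),0\]/[[-np.sin(yaw_goal),np.cos(yaw_goal),0]/' h.py; python3 -c "
from h import *
rel([.484,-.169,.24],.2247)"
```

```text
t 0.15 tcp [0.2701 0.5908 0.2387] F [-0.2 -0.1  0.1] gap 1.003 shift [-4.2531e+00 -5.0176e+00 -3.0000e-03] turn [-1.700e-03  1.000e-03  1.168e+00] q [-1.13  0.32 -0.07  1.45  0.02  1.37 -0.06]
```

Emit:
play_rows --deltas '[[[-0.25, -0.15, 0], [0, 0, 0], 0], [[-0.5, -0.3, 0], [0, 0, 0], 0], [[-0.75, -0.45, 0], [0, 0, 0], 0], [[-1, -0.6, 0], [0, 0, 0], 0], [[-1, -0.6, 0], [0, 0, 0], 0]]' --force 25

```text
t: 0.78
tcp_pos: [0.3521, 0.4724, 0.2388]
ee_rot: [0.216, 0.976, -0.001, 0.001]
contact_force: [0.7, -0.4, 0.4]
finger_gap: 1.001
```

Emit:
play_rows --deltas '[[[-0.2, -0.22, 0], [0, 0, 0], 0], [[-0.4, -0.44, 0], [0, 0, 0], 0], [[-0.6, -0.66, 0], [0, 0, 0], 0], [[-0.65, -0.88, 0], [0, 0, 0], 0], [[-0.65, -0.88, 0], [0, 0, 0], 0]]'

```text
t: 1.4
tcp_pos: [0.3782, 0.343, 0.2392]
ee_rot: [0.216, 0.976, -0.001, 0.0]
contact_force: [-0.1, 0.1, 0.1]
finger_gap: 0.999
```

Emit:
play_rows --deltas '[[[-0.2, -0.22, 0], [0, 0, 0], 0], [[-0.4, -0.44, 0], [0, 0, 0], 0], [[-0.6, -0.66, 0], [0, 0, 0], 0], [[-0.65, -0.88, 0], [0, 0, 0], 0], [[-0.65, -0.88, 0], [0, 0, 0], 0]]'

```text
t: 2.02
tcp_pos: [0.4044, 0.2144, 0.2398]
ee_rot: [0.217, 0.976, -0.001, 0.001]
contact_force: [-0.6, 2.2, 0.5]
finger_gap: 1.003
```

Emit:
play_rows --deltas '[[[-0.2, -0.22, 0], [0, 0, 0], 0], [[-0.4, -0.44, 0], [0, 0, 0], 0], [[-0.6, -0.66, 0], [0, 0, 0], 0], [[-0.65, -0.88, 0], [0, 0, 0], 0], [[-0.65, -0.88, 0], [0, 0, 0], 0]]'

```text
t: 2.65
tcp_pos: [0.4309, 0.0861, 0.2403]
ee_rot: [0.217, 0.976, -0.0, 0.001]
contact_force: [0.1, 1.9, 0.4]
finger_gap: 1.001
```

Emit:
play_rows --deltas '[[[-0.2, -0.22, 0], [0, 0, 0.2], 0], [[-0.4, -0.44, 0], [0, 0, 0.4], 0], [[-0.6, -0.66, 0], [0, 0, 0.6], 0], [[-0.65, -0.88, 0], [0, 0, 0.8], 0], [[-0.65, -0.88, 0], [0, 0, 1], 0]]'

```text
t: 3.28
tcp_pos: [0.4578, -0.0423, 0.2406]
ee_rot: [0.577, 0.817, 0.0, 0.001]
contact_force: [0.5, 0.4, -0.3]
finger_gap: 1.002
```

```bash
python3 -c "
from h import *
rel([.484,-.169,.24],.2247)"
```

```text
t 3.27 tcp [ 0.4578 -0.0423  0.2406] F [ 0.5  0.4 -0.3] gap 1.002 shift [-1.0682 -0.1482  0.0073] turn [0.0023 0.0026 0.1492] q [-0.45 -0.12  0.45  1.91  0.05  1.33  0.33]
```

Emit:
play_rows --deltas '[[[-0.25, -0.04, 0], [0, 0, 0.05], 0], [[-0.5, -0.08, 0], [0, 0, 0.1], 0], [[-0.75, -0.12, 0], [0, 0, 0.15], 0], [[-1, -0.15, 0], [0, 0, 0.15], 0], [[-1, -0.15, 0], [0, 0, 0.15], 0]]'

```text
t: 3.9
tcp_pos: [0.4826, -0.1615, 0.2409]
ee_rot: [0.624, 0.781, -0.0, 0.002]
contact_force: [-0.5, 0.2, -0.2]
finger_gap: 1.005
```

```bash
python3 - <<'E'
from h import *
from bench import bot
rel([.484,-.169,.09],.2247)
d=bot.get_image("wrist"); cv2.imwrite("pics/w1.png",d["pixels"][:,:,::-1])
print(np.round(d["world_from_camera"],3).tolist(),d["camera_matrix"][0][0])
p2=[0.48402419,-0.16929373,0.22473048]
print(proj(d,world(p2,[[6,40,110],[6,-40,110],[-6,-40,110],[-6,40,110]])).round(1).tolist())
E
```

```text
t 3.9 tcp [ 0.4826 -0.1615  0.2409] F [-0.5  0.2 -0.2] gap 1.005 shift [-0.0592 -0.0057  1.2579] turn [ 0.0029  0.0043 -0.0018] q [-0.33  0.    0.61  1.82  0.    1.32  0.5 ]
[[0.975, 0.213, 0.064, 0.466], [0.222, -0.937, -0.27, -0.087], [0.002, 0.278, -0.961, 0.387], [0.0, 0.0, 0.0, 1.0]] 275.96998938322236
[[322.5, 161.2], [322.2, 234.4], [311.1, 234.4], [310.6, 161.2]]
```

View pics/w1.png

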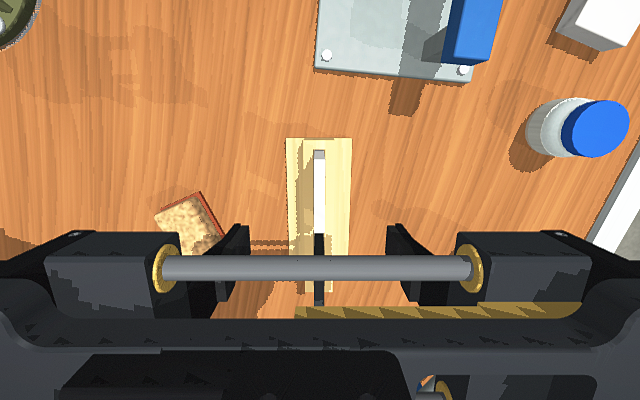

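```bash
python3 - <<'E'
from h import *
from bench import bot
d=bot.get_image("wrist")
m=(d["pixels"][:,300:345].min(2)>205).astype(np.uint8)
ys,xs=np.nonzero(m);print(xs.min()+300,xs.max()+300,ys.min(),ys.max(),len(xs))
rc=cv2.minAreaRect(np.c_[xs+300,ys].astype(np.float32));print(rc)
b=cv2.boxPoints(rc); b=b+np.sign(b-b.mean(0))*.5
# order: (right,top),(right,bottom),(left,bottom),(left,top)
c=b.mean(0);key=lambda sx,sy:b[np.argmax((b-c)@[sx,sy*.3])]
px=np.array([key(1,-1),key(1,1),key(-1,1),key(-1,-1)])
p,e=fit(d,[[6,40,110],[6,-40,110],[-6,-40,110],[-6,40,110]],px,[.484,-.169,.2247]);print(p,e.round(1).tolist())
rel([p[0],p[1],.09],p[2])
E
```

```text
305 344 0 292 2574
((324.8858642578125, 145.38124084472656), (29.27317237854004, 292.4944763183594), 3.336336374282837)
[ 0.4600987  -0.02950659  0.18305073] [[-14.1, 1.1], [-2.2, -194.2], [15.4, -193.1], [2.2, 2.1]]
t 4.0 tcp [ 0.4822 -0.1592  0.2407] F [-0.1  0.3  0.2] gap 1.0 shift [1.0962 0.0607 1.2539] turn [0.0025 0.002  0.0555] q [-0.33 -0.    0.61  1.82  0.    1.32  0.5 ]
```

```bash
python3 - <<'E'
from h import *
from bench import bot
d=bot.get_image("wrist")
g=d["pixels"][145:245,305:335]
m=(g.min(2)>190).astype(np.uint8)
n,l,st,_=cv2.connectedComponentsWithStats(m);k=1+np.argmax(st[1:,4]);print(st[k])
ys,xs=np.nonzero(l==k)
x0,x1,y0,y1=[v+o for v,o in zip(np.percentile(xs,[1,99]),(304.5,305.5))]+[ys.min()+144.5,ys.max()+145.5]
px=np.array([[x1,y0],[x1,y1],[x0,y1],[x0,y0]]);print(px[0],px[2])
p,e=fit(d,[[6,40,110],[6,-40,110],[-6,-40,110],[-6,40,110]],px,[.484,-.169,.2247]);print(p,e.round(1).tolist())
print([int(g[r,:,2].argmax()) for r in (20,80)], [list(np.flatnonzero(m[r])+305)[::len(np.flatnonzero(m[r]))-1] for r in (22,50,80)])
for i in range(3): rel([p[0],p[1],.09],p[2])
E
```

```text
[   9   17   21   83 1181]
[333.5 161.5] [313.5 244.5]
[ 0.49094816 -0.16694234  0.22926626] [[-3.9, 1.5], [-4.7, -8.4], [4.3, -8.4], [4.2, 1.6]]
[9, 9] [[np.int64(314), np.int64(325)], [np.int64(314), np.int64(332)], [np.int64(314), np.int64(333)]]
t 4.05 tcp [ 0.482  -0.159   0.2407] F [0.5 0.3 0.8] gap 1.003 shift [-0.0795  0.0554  1.2557] turn [ 0.0024  0.0018 -0.0026] q [-0.33 -0.    0.6   1.82  0.    1.32  0.5 ]
t 4.05 tcp [ 0.482  -0.159   0.2407] F [0.5 0.3 0.8] gap 1.003 shift [-0.0795  0.0554  1.2557] turn [ 0.0024  0.0018 -0.0026] q [-0.33 -0.    0.6   1.82  0.    1.32  0.5 ]
t 4.05 tcp [ 0.482  -0.159   0.2407] F [0.5 0.3 0.8] gap 1.003 shift [-0.0795  0.0554  1.2557] turn [ 0.0024  0.0018 -0.0026] q [-0.33 -0.    0.6   1.82  0.    1.32  0.5 ]
```

Emit:
play_rows --deltas '[[[-0.08, 0.01, 0.2], [0, 0, 0], 0], [[-0.08, 0.01, 0.4], [0, 0, 0], 0], [[-0.08, 0.01, 0.6], [0, 0, 0], 0], [[-0.08, 0.01, 0.8], [0, 0, 0], 0], [[-0.08, 0.01, 0.8], [0, 0, 0], 0]]'

```text
t: 4.68
tcp_pos: [0.4846, -0.166, 0.1431]
ee_rot: [0.621, 0.784, -0.0, -0.001]
contact_force: [-0.2, 0.1, -0.4]
finger_gap: 1.001
```

```bash
python3 - <<'E'
from h import *
from bench import bot
d=bot.get_image("wrist")
rel([.4855,-.169,.088],.2247)
print(proj(d,world([.4855,-.169,.2247],[[6,40,110],[6,-40,110],[-6,-40,110],[-6,40,110]])).round(1).tolist())
cv2.imwrite("pics/w2.png",cv2.resize(d["pixels"][100:350,200:450,::-1],None,fx=2.4,fy=2.4))
E
```

```text
t 4.72 tcp [ 0.4855 -0.1666  0.1444] F [ 0.  -0.4  0.5] gap 1.002 shift [-0.0191 -0.0053  0.4702] turn [0.0011 0.0008 0.006 ] q [-0.31  0.11  0.62  1.93 -0.07  1.13  0.57]
[[326.8, 177.6], [325.1, 283.3], [309.0, 283.2], [308.6, 177.5]]
```

View pics/w2.png

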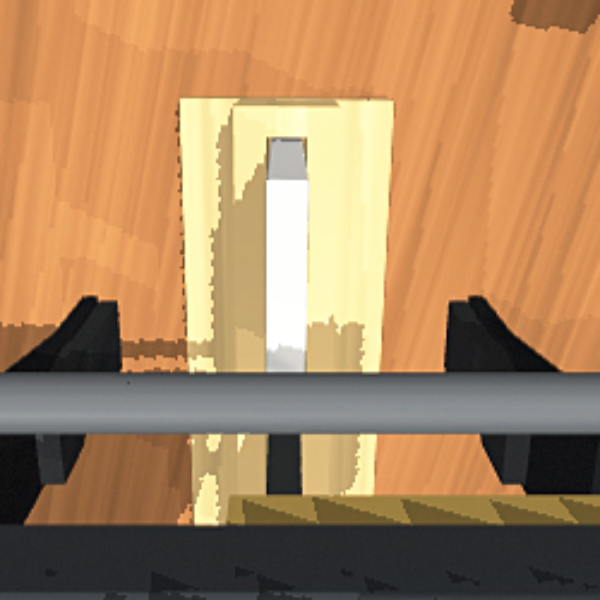

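Emit:
play_rows --deltas '[[[0, 0.01, 0.15], [0, 0, 0], 0], [[0, 0.01, 0.3], [0, 0, 0], 0], [[0, 0.01, 0.47], [0, 0, 0], 0], [[0, 0.01, 0.47], [0, 0, 0], 0], [[0, 0.01, 0.47], [0, 0, 0], 100]]'

```text
t: 5.35
tcp_pos: [0.487, -0.1665, 0.0882]
ee_rot: [0.622, 0.783, 0.0, 0.001]
contact_force: [-0.2, -0.3, 1.0]
finger_gap: 0.949
```

Emit:
play_rows --deltas '[[[0, 0, 0], [0, 0, 0], 170], [[0, 0, 0], [0, 0, 0], 190], [[0, 0, 0], [0, 0, 0], 255], [[0, 0, 0], [0, 0, 0], 255], [[0, 0, 0], [0, 0, 0], 255]]' --force 25

```text
t: 5.98
tcp_pos: [0.487, -0.1665, 0.0882]
ee_rot: [0.622, 0.783, 0.0, 0.001]
contact_force: [-0.0, -0.3, 1.0]
finger_gap: 0.402
```

Emit:
play_rows --deltas '[[[0, 0, 0], [0, 0, 0], 255], [[0, 0, 0], [0, 0, 0], 255], [[0, 0, 0], [0, 0, 0], 255], [[0, 0, 0], [0, 0, 0], 255], [[0, 0, 0], [0, 0, 0], 255]]'

```text
t: 6.6
tcp_pos: [0.4869, -0.1665, 0.0882]
ee_rot: [0.622, 0.783, 0.0, 0.001]
contact_force: [-0.5, -0.2, 0.3]
finger_gap: 0.134
```

```bash
python3 -c "
from h import *
rel([.4868,-.167,.088],.2247)"
```

```text
t 6.6 tcp [ 0.4869 -0.1665  0.0882] F [-0.5 -0.2  0.3] gap 0.134 shift [-0.0038 -0.0016  0.0015] turn [0.0011 0.0011 0.0057] q [-0.29  0.18  0.62  1.98 -0.13  1.01  0.62]
```

Emit:
play_rows --deltas '[[[0, 0, -0.1], [0, 0, 0], 255], [[0, 0, -0.3], [0, 0, 0], 255], [[0, 0, -0.6], [0, 0, 0], 255], [[0, 0, -0.9], [0, 0, 0], 255], [[0, 0, -0.9], [0, 0, 0], 255]]'

```text
t: 7.22
tcp_pos: [0.4887, -0.1671, 0.1995]
ee_rot: [0.622, 0.783, 0.002, 0.003]
contact_force: [-0.7, -0.8, -3.8]
finger_gap: 0.136
```

```bash
python3 -c "
from h import *
rel([.4535,.2176,.2],.129)"
```

```text
t 7.22 tcp [ 0.4887 -0.1671  0.1995] F [-0.7 -0.8 -3.8] gap 0.136 shift [ 3.1891  0.4422 -0.0095] turn [0.0092 0.0031 0.1274] q [-0.32  0.05  0.63  1.86 -0.03  1.23  0.54]
```

Emit:
play_rows --deltas '[[[0.25, 0.03, 0], [0, 0, 0.03], 255], [[0.5, 0.07, 0], [0, 0, 0.06], 255], [[0.75, 0.1, 0], [0, 0, 0.1], 255], [[1, 0.14, 0], [0, 0, 0.13], 255], [[1, 0.14, 0], [0, 0, 0.13], 255]]'

```text
t: 7.85
tcp_pos: [0.4769, -0.0436, 0.1981]
ee_rot: [0.659, 0.752, 0.002, 0.002]
contact_force: [0.5, -0.7, -2.8]
finger_gap: 0.138
```

Emit:
play_rows --deltas '[[[0.25, 0.05, 0], [0, 0, 0], 255], [[0.5, 0.1, 0], [0, 0, 0], 255], [[0.75, 0.15, 0], [0, 0, 0], 255], [[1, 0.2, 0], [0, 0, 0], 255], [[1, 0.2, 0], [0, 0, 0], 255]]'

```text
t: 8.48
tcp_pos: [0.4844, 0.0801, 0.1971]
ee_rot: [0.658, 0.753, 0.001, 0.002]
contact_force: [0.9, 0.4, -3.3]
finger_gap: 0.139
```

```bash
python3 -c "
from h import *
from bench import bot
rel([.4535,.2176,.2],.129)
d=bot.get_image('wrist'); cv2.imwrite('pics/w3.png',d['pixels'][:,:,::-1])
G=[0.52201683,0.15592779,0.12910814]
print(proj(d,world(G,[[-60,70,63],[-52.8,111.5,55],[-67.2,111.5,55],[-100,180,12],[100,180,12]])).round(1).tolist())
"
```

```text
t 8.47 tcp [0.4844 0.0801 0.1971] F [ 0.9  0.4 -3.3] gap 0.139 shift [ 1.1698 -0.101  -0.0258] turn [0.0044 0.0015 0.0079] q [-0.58 -0.    0.36  1.91  0.    1.23 -0.08]
[[303.5, 42.5], [311.6, -6.7], [295.6, -6.9], [264.2, -69.9], [468.3, -67.7]]
```

View pics/w3.png

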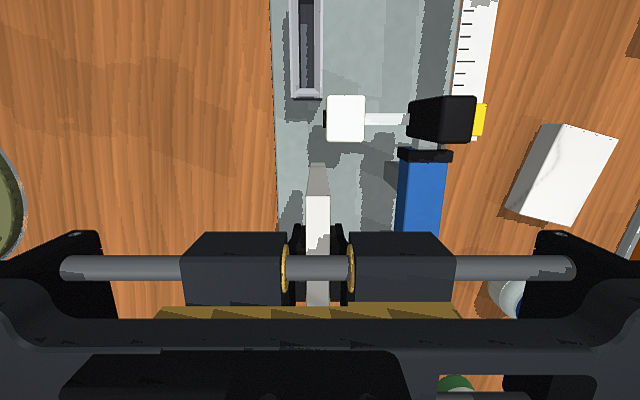

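Emit:
play_rows --deltas '[[[0.2, -0.02, 0], [0, 0, 0], 255], [[0.4, -0.04, 0], [0, 0, 0], 255], [[0.6, -0.06, 0], [0, 0, 0], 255], [[0.6, -0.08, 0], [0, 0, 0], 255], [[0.6, -0.08, 0], [0, 0, 0], 255]]'

```text
t: 9.15
tcp_pos: [0.4657, 0.1461, 0.1967]
ee_rot: [0.659, 0.752, -0.0, 0.002]
contact_force: [-0.2, -0.6, -1.8]
finger_gap: 0.134
```

```bash
python3 -c "
from h import *
from bench import bot
rel([.456,.220,.2],.129)
d=bot.get_image('wrist'); cv2.imwrite('pics/w4.png',cv2.resize(d['pixels'][0:250,220:470,::-1],None,fx=2.4,fy=2.4,interpolation=cv2.INTER_CUBIC))
np.save('w4.npy',d,allow_pickle=True)
G=[0.5247,0.1582,0.129]
print(proj(d,world(G,[[-60,70,63],[-60,111.5,63],[-60,28.5,63],[-60,116.5,63],[-60,23.5,63]])).round(1).tolist())
"
```

```text
t 9.15 tcp [0.4657 0.1461 0.1967] F [-0.2 -0.6 -1.8] gap 0.134 shift [ 6.209e-01  4.000e-04 -2.940e-02] turn [0.0037 0.0043 0.0022] q [-0.65 -0.01  0.29  1.91  0.01  1.23 -0.23]
[[317.1, 117.5], [317.2, 71.3], [317.1, 160.0], [317.2, 65.4], [317.0, 164.9]]
```

View pics/w4.png

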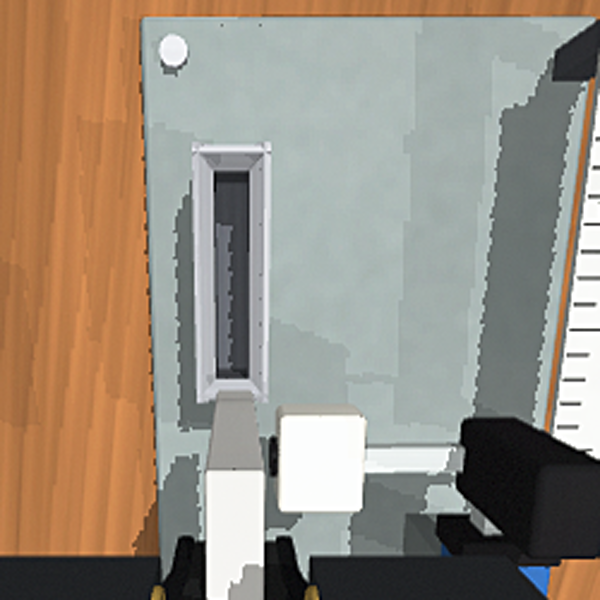

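```bash
python3 - <<'E'
from h import *
d=np.load('w4.npy',allow_pickle=True).item()
c=lambda u,v:((u+.5)/2.4-.5+220,(v+.5)/2.4-.5)
def ray(p,z):
    T=np.array(d["world_from_camera"]);v=T[:3,:3]@np.linalg.inv(d["camera_matrix"])@[*p,1];o=T[:3,3];return (o+v*(z-o[2])/v[2])[:2]
a=.129;ex=np.array([np.cos(a),np.sin(a)]);ey=np.array([-np.sin(a),np.cos(a)])
tcp=np.array([.4657,.1461])
def show(n,p,z): w=ray(c(*p),z)-tcp; print(n,(1000*np.array([w@ex,w@ey])).round(1))
show("lip TL",(193,144),.063);show("lip TR",(270,144),.063);show("lip BL",(197,402),.063);show("lip BR",(266,402),.063)
show("slot TL",(214,170),.055);show("slot TR",(250,170),.055);show("slot BL",(215,378),.055);show("slot BR",(249,378),.055)
show("samp L",(206,467),.2185);show("samp R",(265,467),.2185)
show("bottom far L",(218,393),.1185);show("bottom far R",(255,393),.1185)
for n,p,z in (("plate TL",(143,18),.012),("plate TR",(597,18),.012)): show(n,p,z)
E
```

```text
lip TL [-15.7 125.7]
lip TR [ 13.9 125.8]
lip BL [-15.5  25.5]
lip BR [13.9 25.5]
slot TL [ -7.9 117.7]
slot TR [  6.4 117.7]
slot BL [-8.  34.6]
slot BR [ 6.7 34.6]
samp L [-5.5 40.8]
samp R [ 6.  40.8]
bottom far L [-5.3 38.6]
bottom far R [ 7.3 38.6]
plate TL [-39.5 184.5]
plate TR [157.6 185.1]
```

Emit:
play_rows --deltas '[[[0.2, -0.01, 0], [0, 0, 0], 255], [[0.4, -0.01, 0], [0, 0, 0], 255], [[0.63, -0.01, 0.1], [0, 0, 0], 255], [[0.63, -0.01, 0.3], [0, 0, 0], 255], [[0.63, -0.01, 0.3], [0, 0, 0], 255]]'

```text
t: 9.82
tcp_pos: [0.4541, 0.2189, 0.1588]
ee_rot: [0.66, 0.751, -0.002, 0.002]
contact_force: [-0.2, -0.9, -2.7]
finger_gap: 0.133
```

```bash
python3 -c "
from h import *
from bench import bot
a=.129;ex=np.array([np.cos(a),np.sin(a)]);ey=np.array([-np.sin(a),np.cos(a)])
P=np.array([.4657,.1461])-.0012*ex+.0762*ey; print(P)
rel([*P,.098],.129)
"
```

```text
[0.45470741 0.22151249]
t 9.82 tcp [0.4541 0.2189 0.1588] F [-0.2 -0.9 -2.7] gap 0.133 shift [0.0239 0.0081 0.5069] turn [-0.0008  0.0072 -0.0002] q [-0.72  0.07  0.23  1.92 -0.01  1.16 -0.36]
```

Emit:
play_rows --deltas '[[[0.02, 0.008, 0], [0, 0.007, 0], 255], [[0.024, 0.008, 0.1], [0, 0.007, 0], 255], [[0.024, 0.008, 0.2], [0, 0.007, 0], 255], [[0.024, 0.008, 0.27], [0, 0.007, 0], 255], [[0.024, 0.008, 0.27], [0, 0.007, 0], 255]]'

```text
t: 10.45
tcp_pos: [0.4543, 0.2214, 0.1255]
ee_rot: [0.66, 0.751, -0.001, -0.0]
contact_force: [-0.5, 0.1, -2.2]
finger_gap: 0.134
```

```bash
python3 -c "
from h import *
rel([.4547,.2215,.098],.129)
"
```

```text
t 10.45 tcp [0.4543 0.2214 0.1255] F [-0.5  0.1 -2.2] gap 0.134 shift [0.0007 0.0038 0.2295] turn [-0.0023  0.0011 -0.0002] q [-0.72  0.1   0.23  1.95 -0.03  1.09 -0.35]
```

Emit:
play_rows --deltas '[[[0, 0, 0.05], [0, 0, 0], 255], [[0, 0, 0.1], [0, 0, 0], 255], [[0, 0, 0.16], [0, 0, 0], 255], [[0, 0, 0.21], [0, 0, 0], 255], [[0, 0, 0.23], [0, 0, 0], 255]]'

```text
t: 11.08
tcp_pos: [0.4544, 0.2213, 0.0981]
ee_rot: [0.66, 0.751, -0.001, -0.0]
contact_force: [-2.9, -1.7, 10.8]
finger_gap: 0.13
```

Emit:
play_rows --deltas '[[[0, 0, 0], [0, 0, 0], 255], [[0, 0, 0], [0, 0, 0], 150], [[0, 0, 0], [0, 0, 0], 100], [[0, 0, 0], [0, 0, 0], 100], [[0, 0, 0], [0, 0, 0], 100]]'

```text
t: 11.7
tcp_pos: [0.4545, 0.2213, 0.0982]
ee_rot: [0.66, 0.751, -0.001, -0.0]
contact_force: [-1.0, -0.4, 0.3]
finger_gap: 0.509
```

Emit:
play_rows --deltas '[[[0, 0, -0.2], [0, 0, 0], 100], [[0, 0, -0.4], [0, 0, 0], 100], [[0, 0, -0.7], [0, 0, 0], 100], [[0, 0, -1], [0, 0, 0], 0], [[0, 0, -1], [0, 0, 0], 0]]'

```text
t: 12.32
tcp_pos: [0.4564, 0.2224, 0.2215]
ee_rot: [0.66, 0.751, 0.002, 0.001]
contact_force: [-0.0, -0.3, 0.4]
finger_gap: 0.755
```

```bash
python3 -c "
from h import *
from bench import bot
G=np.array([.4547,.2215]); a=.129;ex=np.array([np.cos(a),np.sin(a)]);ey=np.array([-np.sin(a),np.cos(a)])
O=G+.060*ex-.070*ey;print('gauge',O)
H=O+.049*ex; print('handle',H)
rel([*H,.218],.129)
d=bot.get_image('wrist'); cv2.imwrite('pics/w5.png',d['pixels'][:,:,::-1]); np.save('w5.npy',d,allow_pickle=True)
print(proj(d,world([*O,a],[[-60,70,120],[-54,110,120],[-66,110,120],[-54,30,120]])).round(1).tolist())
"
```

```text
gauge [0.52320644 0.15980018]
handle [0.5717993  0.16610366]
t 12.32 tcp [0.4564 0.2224 0.2215] F [-0.  -0.3  0.4] gap 0.755 shift [-0.5889  0.8935  0.0313] turn [ 0.005  -0.0023 -0.0003] q [-0.73  0.02  0.23  1.83 -0.01  1.28 -0.37]
[[314.9, 201.5], [321.5, 158.9], [308.1, 158.9], [321.1, 240.7]]
```

View pics/w5.png

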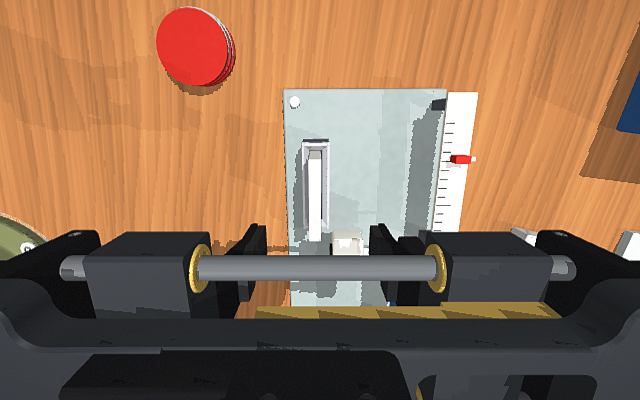

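The white sample stands in the slot as predicted, with its columns at 308–322 and near edge at row 240. The red marker is at about (460,159). Next I'll go above the handle.

Emit:
play_rows --deltas '[[[-0.15, 0.22, 0], [0, 0, 0], 0], [[-0.3, 0.44, 0], [0, 0, 0], 0], [[-0.45, 0.67, 0], [0, 0, 0], 0], [[-0.59, 0.89, 0], [0, 0, 0], 0], [[-0.59, 0.89, 0], [0, 0, 0], 0]]'

```text
t: 13.0
tcp_pos: [0.5711, 0.1629, 0.2174]
ee_rot: [0.662, 0.75, -0.001, 0.0]
contact_force: [-0.1, -0.3, 0.2]
finger_gap: 0.999
```

```bash
python3 - <<'E'
from h import *
from bench import bot
d=np.load('w5.npy',allow_pickle=True).item()
def gray(d,p,z,O=np.array([.5232,.1598]),a=.129):
    T=np.array(d["world_from_camera"]);v=T[:3,:3]@np.linalg.inv(d["camera_matrix"])@[*p,1];o=T[:3,3];w=(o+v*(z-o[2])/v[2])[:2]-O
    return (1000*np.array([np.cos(a)*w[0]+np.sin(a)*w[1],-np.sin(a)*w[0]+np.cos(a)*w[1]])).round(1)
def red(d):
    g=d["pixels"].astype(int);m=(g[...,0]>150)&(g[...,1]<70)&(g[...,2]<70);return m
m=red(d);m[:, :400]=0;ys,xs=np.nonzero(m);print(xs.min(),xs.max(),ys.min(),ys.max())
for z in(.070,.084):print(gray(d,(xs.min()-.5,ys.min()-.5),z),gray(d,(xs.max()+.5,ys.max()+.5),z))
rel([.5718,.1661,.132],.129)
e=bot.get_image("wrist");np.save('w6.npy',e,allow_pickle=True)
cv2.imwrite("pics/w6.png",cv2.resize(e["pixels"][50:300,200:450,::-1],None,fx=2.4,fy=2.4,interpolation=cv2.INTER_CUBIC))
E
```

```text
450 470 155 163
[ 84.7 107.5] [108.9  97.8]
[ 78.  109.3] [101. 100.]
t 13.0 tcp [0.5711 0.1629 0.2174] F [-0.1 -0.3  0.2] gap 0.999 shift [0.027  0.0103 0.7116] turn [-0.0022  0.0027 -0.0051] q [-0.6   0.22  0.32  1.64 -0.07  1.3  -0.14]
```

View pics/w6.png

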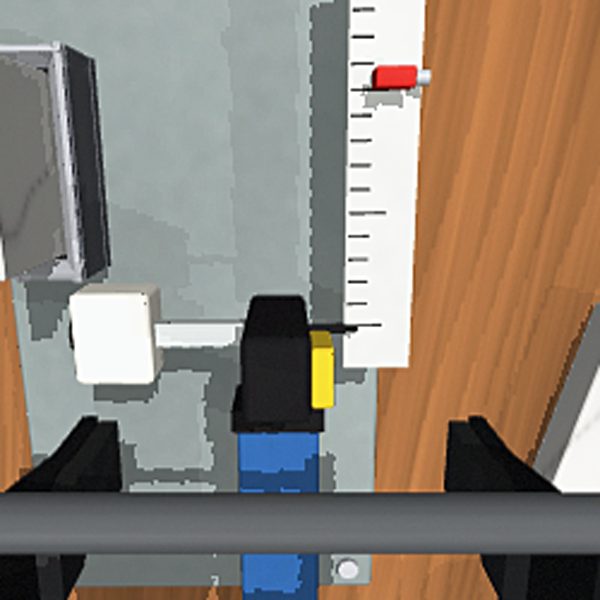

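```bash
python3 - <<'E'
from h import *
e=np.load('w6.npy',allow_pickle=True).item()
def gray(d,p,z,O=np.array([.5232,.1598]),a=.129):
    T=np.array(d["world_from_camera"]);v=T[:3,:3]@np.linalg.inv(d["camera_matrix"])@[*p,1];o=T[:3,3];w=(o+v*(z-o[2])/v[2])[:2]-O
    return (1000*np.array([np.cos(a)*w[0]+np.sin(a)*w[1],-np.sin(a)*w[0]+np.cos(a)*w[1]])).round(1)
c=lambda u,v:((u+.5)/2.4-.5+200,(v+.5)/2.4-.5+50)
for n,p,z in [("tip",(352,329),.076),("tick0",(370,326),.07),("tick50",(370,212),.07),("tick100",(365,90),.07),("tick130",(365,10),.07),("mk far",(395,65),.084),("mk near base",(395,89),.07),("mk topnear",(395,82),.084),("blockTopL",(243,338),.15),("blockTopR",(310,338),.15),("blk near",(275,418),.15),("btn out",(333,360),.147),("blk far",(275,338),.15)]: print(n,gray(e,c(*p),z))
g=e["pixels"][70:92,352:382].astype(int)
for r in range(g.shape[0]): print(r+70,g[r,12],g[r,16])
E
```

```text
tip [78.9 -0.2]
tick0 [87.7 -0.3]
tick50 [86.  50.7]
tick100 [ 82.3 100.3]
tick130 [ 81.4 130.3]
mk far [ 92.1 108. ]
mk near base [ 94.7 100.6]
mk topnear [ 92.4 101.8]
blockTopL [34.9 15.6]
blockTopR [57.2 15.6]
blk near [ 45.4 -13. ]
btn out [65.3  7. ]
blk far [45.6 15.6]
70 [248 249 247] [247 248 246]
71 [248 249 247] [247 248 246]
72 [248 249 247] [248 248 246]
73 [248 249 246] [247 247 245]
74 [248 249 247] [247 248 246]
75 [248 252 250] [247 253 250]
76 [249 255 255] [248 255 255]
77 [231 137 131] [229 108 104]
78 [243  57  50] [241  46  38]
79 [242  57  52] [242  60  55]
80 [239  58  52] [240  59  51]
81 [239  57  51] [239  57  52]
82 [237  53  49] [238  58  53]
83 [237  56  48] [238  54  48]
84 [242  55  47] [243  56  49]
85 [222  39  32] [217  35  30]
86 [93  2  0] [84  0  0]
87 [120  88  86] [179 148 143]
88 [174 181 176] [255 255 255]
89 [174 179 174] [255 255 255]
90 [172 175 171] [255 255 255]
91 [171 173 169] [255 255 255]
```

Emit:
play_rows --deltas '[[[0.03, 0.01, 0.15], [0, 0, 0], 0], [[0.03, 0.01, 0.3], [0, 0, 0], 0], [[0.03, 0.01, 0.5], [0, 0, 0], 0], [[0.03, 0.01, 0.71], [0, 0, 0], 0], [[0.03, 0.01, 0.71], [0, 0, 0], 0]]'

```text
t: 13.68
tcp_pos: [0.5677, 0.1678, 0.129]
ee_rot: [0.66, 0.751, -0.004, -0.002]
contact_force: [0.3, 0.1, 0.6]
finger_gap: 0.997
```

Emit:
play_rows --deltas '[[[0, 0, 0], [0, 0, 0], 100], [[0, 0, 0], [0, 0, 0], 150], [[0, 0, 0], [0, 0, 0], 150], [[0, 0, 0], [0, 0, 0], 200], [[0, 0, 0], [0, 0, 0], 255]]' --force 25

```text
t: 14.3
tcp_pos: [0.5678, 0.1678, 0.1293]
ee_rot: [0.66, 0.751, -0.004, -0.002]
contact_force: [-0.6, -0.1, -0.5]
finger_gap: 0.516
```

Emit:
play_rows --deltas '[[[0, 0, 0], [0, 0, 0], 255], [[0, 0, 0], [0, 0, 0], 255], [[0, 0, 0], [0, 0, 0], 255], [[0, 0, 0], [0, 0, 0], 255], [[0, 0, 0], [0, 0, 0], 255]]'

```text
t: 14.92
tcp_pos: [0.5689, 0.1679, 0.1293]
ee_rot: [0.66, 0.751, -0.003, -0.001]
contact_force: [5.6, 1.4, -2.6]
finger_gap: 0.29
```

```bash
python3 -c "
from h import *
rel([.5718,.1661,.132],.129)
"
```

```text
t 14.93 tcp [0.5689 0.1679 0.1293] F [ 5.6  1.4 -2.6] gap 0.29 shift [-0.0183  0.0217 -0.0222] turn [-0.0073  0.0028 -0.0012] q [-0.6   0.29  0.31  1.74 -0.09  1.14 -0.13]
```

Emit:
play_rows --deltas '[[[0.08, 0, 0], [0, 0, 0], 255], [[0.2, 0, 0], [0, 0, 0], 255], [[0.35, 0, 0], [0, 0, 0], 255], [[0.5, 0, 0], [0, 0, 0], 255], [[0.5, 0, 0], [0, 0, 0], 255]]'

```text
t: 15.55
tcp_pos: [0.5605, 0.2307, 0.1293]
ee_rot: [0.659, 0.752, -0.002, -0.002]
contact_force: [1.8, -2.1, 1.3]
finger_gap: 0.296
```

```bash
python3 -c "
from h import *
rel([.5689-.1046*np.sin(.129),.1679+.1046*np.cos(.129),.1293],.129)
"
```

```text
t 15.55 tcp [0.5605 0.2307 0.1293] F [ 1.8 -2.1  1.3] gap 0.296 shift [ 3.439e-01  2.800e-03 -1.000e-04] turn [-0.0072  0.001   0.0034] q [-0.67  0.31  0.28  1.7  -0.09  1.14 -0.23]
```

Emit:
play_rows --deltas '[[[0.1, 0, 0], [0, 0, 0], 255], [[0.2, 0, 0], [0, 0, 0], 255], [[0.28, 0, 0], [0, 0, 0], 255], [[0.34, 0, 0], [0, 0, 0], 255], [[0.34, 0, 0], [0, 0, 0], 255]]'

```text
t: 16.18
tcp_pos: [0.555, 0.272, 0.1293]
ee_rot: [0.659, 0.752, -0.002, -0.002]
contact_force: [1.3, -3.3, 1.9]
finger_gap: 0.291
```

```bash
python3 - <<'E'
from h import *
from bench import bot
rel([.5689-.1046*np.sin(.129),.1679+.1046*np.cos(.129),.1293],.129)
T=[]
for n,z in (("wrist",0),("scene",0)):
    d=bot.get_image(n);np.save(n+'7.npy',d,allow_pickle=True)
    O=[.5232,.1598,.129]
    p=proj(d,world(O,[[78,104.4,76],[92,104.4,84]]));print(n,p.round(1).tolist())
    u,v=p[0].astype(int)
    u=np.clip(u,45,595);v=np.clip(v,40,360)
    w=d["pixels"][v-40:v+40,u-45:u+45,::-1];T.append(cv2.resize(w,(450,400),interpolation=cv2.INTER_CUBIC) if 0 else cv2.resize(w,(400,356),interpolation=cv2.INTER_CUBIC));print(u-45,v-40)
cv2.imwrite("pics/e7.png",np.hstack(T))
E
```

```text
t 16.18 tcp [0.555  0.272  0.1293] F [ 1.3 -3.3  1.9] gap 0.291 shift [-0.0032  0.0035  0.0001] turn [-0.0073  0.0004  0.0043] q [-0.71  0.33  0.26  1.67 -0.09  1.15 -0.29]
wrist [[359.1, 222.4], [379.4, 226.5]]
314 182
scene [[426.5, 196.3], [430.5, 197.9]]
381 156
```

View pics/e7.png

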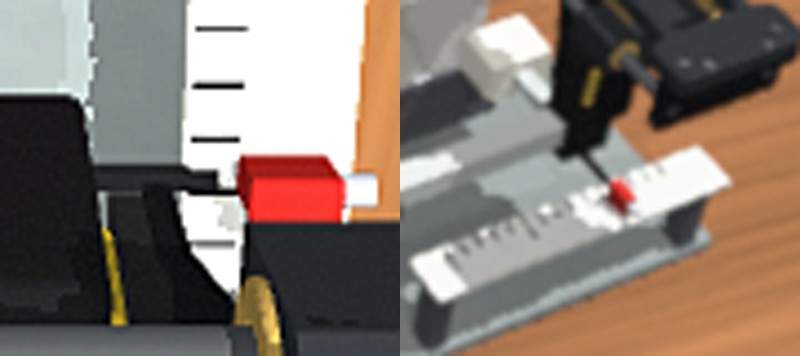

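```bash
python3 - <<'E'
from h import *
e=np.load('wrist7.npy',allow_pickle=True).item()
def gray(d,p,z,O=np.array([.5232,.1598]),a=.129):
    T=np.array(d["world_from_camera"]);v=T[:3,:3]@np.linalg.inv(d["camera_matrix"])@[*p,1];o=T[:3,3];w=(o+v*(z-o[2])/v[2])[:2]-O
    return (1000*np.array([np.cos(a)*w[0]+np.sin(a)*w[1],-np.sin(a)*w[0]+np.cos(a)*w[1]])).round(1)
c=lambda u,v:((u+.5)/4.444-.5+314,(v+.5)/4.45-.5+182)
for n,p,z in [("tip top",(216,172),.078),("tip bot",(216,193),.074),("tip mid",(217,182),.076),("mk far base",(240,156),.07),("mk far top",(255,178),.084),("mk near top",(260,222),.084),("tick120?",(218,139),.07),("tick100",(215,243),.07)]: print(n,gray(e,c(*p),z))
g=e["pixels"].astype(int)
for r in range(214,234): print(r,g[r,358],g[r,361],g[r,376],g[r,384])
E
```

```text
tip top [ 80.  106.9]
tip bot [ 80.9 101.5]
tip mid [ 80.6 104.3]
mk far base [ 85.5 106.9]
mk far top [ 85.5 108.2]
mk near top [ 86.8 100.3]
tick120? [ 81.4 110.1]
tick100 [81.8 90.1]
214 [255 255 255] [255 255 255] [254 255 255] [255 255 255]
215 [255 255 255] [255 255 255] [255 255 255] [255 255 255]
216 [254 255 254] [255 255 254] [246 218 211] [247 219 211]
217 [255 255 255] [255 255 254] [166  58  54] [166  58  55]
218 [255 255 255] [255 255 255] [159  21  15] [160  22  17]
219 [255 255 255] [255 255 255] [162  30  25] [164  31  26]
220 [93 93 91] [85 86 84] [164  33  27] [165  31  26]
221 [24 25 28] [14 15 17] [156  30  25] [159  31  25]
222 [42 42 42] [34 34 35] [231  42  34] [231  41  35]
223 [45 43 46] [35 33 36] [255  56  49] [255  55  50]
224 [20 18 19] [28 26 29] [254  57  50] [254  57  48]
225 [2 0 5] [8 5 9] [252  55  47] [253  60  52]
226 [255 255 255] [255 255 255] [252  57  48] [252  58  47]
227 [255 255 255] [255 255 255] [252  57  48] [252  59  48]
228 [255 255 255] [255 255 255] [252  58  48] [252  55  46]
229 [254 255 254] [255 255 255] [254  56  48] [254  56  47]
230 [254 255 254] [255 255 255] [255  56  47] [255  59  47]
231 [255 255 254] [255 255 255] [201  47  46] [205  51  45]
232 [255 255 254] [255 255 255] [58 42 44] [59 40 43]
233 [255 255 255] [255 255 255] [30 42 46] [26 41 43]
```

The pointer tip is at gauge y ≈ 104.3 mm and the marker at ≈ 104.2 mm. I'll hold for one call to confirm it's steady, then hand in.

Emit:
play_rows --deltas '[[[0, 0, 0], [0, 0, 0], 255], [[0, 0, 0], [0, 0, 0], 255], [[0, 0, 0], [0, 0, 0], 255], [[0, 0, 0], [0, 0, 0], 255], [[0, 0, 0], [0, 0, 0], 255]]'

```text
t: 16.9
tcp_pos: [0.5552, 0.2707, 0.1293]
ee_rot: [0.659, 0.752, -0.003, -0.002]
contact_force: [0.5, -4.9, 1.2]
finger_gap: 0.292
```

```bash
python3 - <<'E'
from h import *
from bench import bot
rel([.555,.272,.1293],.129)
d=bot.get_image("wrist")["pixels"].astype(int)
print([int(d[r,359,0]) for r in range(217,229)],[d[r,376].tolist() for r in (216,217,222,231)])
d=bot.get_image("scene")["pixels"];cv2.imwrite("pics/f8.png",cv2.resize(d[90:270,160:460,::-1],None,fx=2.6,fy=2.6))
E
```

```text
t 16.9 tcp [0.5552 0.2707 0.1293] F [ 0.5 -4.9  1.2] gap 0.292 shift [0.0106 0.     0.0002] turn [-0.0076  0.0014  0.003 ] q [-0.71  0.33  0.26  1.67 -0.09  1.15 -0.29]
[255, 255, 218, 55, 31, 39, 24, 106, 255, 255, 255, 255] [[154, 8, 3], [163, 30, 24], [255, 58, 50], [205, 216, 212]]
```

View pics/f8.png

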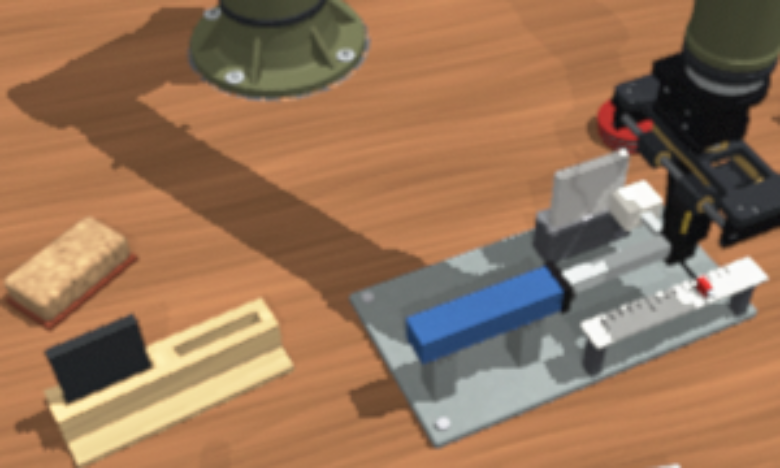

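The hold re-targeted to the sagged pose, and the spring drew the boom back 1.3 mm. I'll push forward to compensate for that.

Emit:
play_rows --deltas '[[[0.01, 0, 0], [0, 0, 0], 255], [[0.02, 0, 0], [0, 0, 0], 255], [[0.02, 0, 0], [0, 0, 0], 255], [[0.02, 0, 0], [0, 0, 0], 255], [[0.02, 0, 0], [0, 0, 0], 255]]'

```text
t: 17.62
tcp_pos: [0.5548, 0.2735, 0.1293]
ee_rot: [0.659, 0.752, -0.002, -0.002]
contact_force: [1.2, -4.4, 1.9]
finger_gap: 0.291
```

```bash
python3 - <<'E'
from h import *
from bench import bot
for i in range(8):
    d=bot.get_image("wrist")["pixels"].astype(int)
    if i%3==0 or i==7: rel([.555,.272,.1293],.129); print([int(d[r,359,0]) for r in range(214,229)],[int(d[r,376,1]) for r in range(213,234)])
E
```

```text
t 17.68 tcp [0.5548 0.2735 0.1293] F [ 1.  -3.1  1.5] gap 0.3 shift [-0.0123  0.0002  0.0001] turn [-0.0075  0.0008  0.0032] q [-0.71  0.34  0.26  1.67 -0.09  1.15 -0.3 ]
[156, 0, 255, 255, 255, 167, 24, 32, 33, 8, 255, 255, 164, 79, 255] [255, 255, 254, 255, 255, 161, 28, 26, 32, 34, 29, 43, 54, 59, 55, 55, 55, 56, 47, 43, 41]
t 17.82 tcp [0.5548 0.2734 0.1293] F [ 0.9 -3.8  2.3] gap 0.295 shift [-0.0116  0.0002  0.0002] turn [-0.0075  0.001   0.0031] q [-0.71  0.34  0.26  1.67 -0.09  1.15 -0.3 ]
[151, 71, 255, 255, 255, 220, 53, 31, 36, 6, 255, 255, 127, 75, 255] [255, 255, 254, 255, 255, 162, 28, 26, 32, 31, 31, 51, 60, 58, 55, 55, 56, 57, 49, 42, 41]
t 17.98 tcp [0.5548 0.2732 0.1293] F [ 2.  -3.7  1.9] gap 0.296 shift [-0.0103  0.      0.    ] turn [-0.0076  0.0012  0.003 ] q [-0.71  0.34  0.26  1.67 -0.09  1.15 -0.3 ]
[116, 66, 255, 255, 255, 219, 54, 30, 36, 7, 255, 255, 77, 174, 255] [255, 255, 254, 255, 255, 131, 9, 29, 32, 34, 28, 53, 59, 57, 54, 56, 55, 58, 50, 40, 39]
t 18.02 tcp [0.5548 0.2733 0.1293] F [ 0.8 -3.4  1.6] gap 0.289 shift [-0.0106  0.0002  0.0002] turn [-0.0076  0.0011  0.003 ] q [-0.71  0.34  0.26  1.67 -0.09  1.15 -0.3 ]
[115, 67, 255, 255, 255, 221, 53, 29, 36, 5, 255, 255, 77, 175, 255] [255, 255, 254, 255, 255, 132, 6, 28, 34, 33, 28, 51, 61, 58, 57, 54, 57, 56, 50, 42, 40]
```

Emit:
play_rows --deltas '[[[-0.01, 0, 0], [0, 0, 0], 255], [[-0.01, 0, 0], [0, 0, 0], 255], [[-0.01, 0, 0], [0, 0, 0], 255], [[-0.01, 0, 0], [0, 0, 0], 255], [[-0.01, 0, 0], [0, 0, 0], 255]]'

```text
t: 18.65
tcp_pos: [0.555, 0.2718, 0.1293]
ee_rot: [0.659, 0.752, -0.003, -0.002]
contact_force: [0.3, -4.6, 1.7]
finger_gap: 0.294
```

```bash
python3 - <<'E'
from h import *
from bench import bot
def gy(d,p,z,O=np.array([.5232,.1598]),a=.129):
    T=np.array(d["world_from_camera"]);v=T[:3,:3]@np.linalg.inv(d["camera_matrix"])@[*p,1];o=T[:3,3];w=(o+v*(z-o[2])/v[2])[:2]-O
    return round(1000*(-np.sin(a)*w[0]+np.cos(a)*w[1]),2)
for i in range(8):
    d=bot.get_image("wrist")
    if i in(0,4,7):
        rel([.555,.2717,.1293],.129);g=d["pixels"].astype(int)
        # sub-pixel edges: pointer dark run at col 359, marker bright-red run (top face) and dark-red far face at col 376
        p=np.flatnonzero(g[205:235,359,0]<130)+205
        k=g[205:240,376]; topf=np.flatnonzero((k[:,0]>200)&(k[:,1]<100))+205; far=np.flatnonzero((k[:,0]>110)&(k[:,1]<100))+205
        print(p.tolist(),topf.min(),topf.max(),far.min(),g[topf.max()+1,376])
        print("pointer edges",[[gy(d,(359,r),z) for r in (p.min()-.5,p.max()+.5)] for z in (.074,.076,.078)],"marker top",gy(d,(376,topf.min()-.5),.084),gy(d,(376,topf.max()+.5),.084),"far base",gy(d,(376,far.min()-.5),.07))
E
```

```text
t 18.7 tcp [0.555  0.2718 0.1294] F [ 0.6 -4.3  2.4] gap 0.292 shift [-0.0009 -0.0005  0.0005] turn [-0.0076  0.0015  0.0028] q [-0.71  0.33  0.26  1.67 -0.09  1.15 -0.3 ]
[213, 220, 221, 222, 223, 224, 225] 222 230 217 [180  47  41]
pointer edges [[np.float64(111.56), np.float64(100.81)], [np.float64(112.27), np.float64(101.62)], [np.float64(112.98), np.float64(102.43)]] marker top 108.12 100.94 far base 106.88
t 18.9 tcp [0.555  0.2719 0.1293] F [ 0.9 -4.7  1.3] gap 0.297 shift [-0.002  0.     0.   ] turn [-0.0077  0.0013  0.0029] q [-0.71  0.33  0.26  1.67 -0.09  1.15 -0.3 ]
[213, 220, 221, 222, 223, 224, 225] 222 230 217 [198  48  46]
pointer edges [[np.float64(111.71), np.float64(100.96)], [np.float64(112.42), np.float64(101.77)], [np.float64(113.12), np.float64(102.58)]] marker top 108.27 101.09 far base 107.03
t 19.05 tcp [0.555  0.272  0.1294] F [ 0.4 -4.4  2.1] gap 0.293 shift [-0.0028 -0.0003  0.0005] turn [-0.0075  0.0012  0.003 ] q [-0.71  0.33  0.26  1.67 -0.09  1.15 -0.3 ]
[213, 220, 221, 222, 223, 224, 225] 222 231 217 [61 43 46]
pointer edges [[np.float64(111.79), np.float64(101.04)], [np.float64(112.5), np.float64(101.85)], [np.float64(113.21), np.float64(102.66)]] marker top 108.35 100.36 far base 107.11
```

```bash
python3 -c "
from bench import bot
print(bot.job_done())"
```

```text
the job is handed in; nothing more can be done
None
```

The white sample is in the gauge slot and released. The boom is pulled out to the red marker, with the button squeezed in under a 25 N pinch. I handed the job in at about 19 s.

- **Sample:** the gripper met the slot floor at the expected height, with an upward force of about 11 N. Later pictures show it upright in the slot, and the dark sample still in its bay.
- **Pointer:** in the last wrist image the pointer is at about 104.3 mm along the gauge and the marker's centre at about 104.35 mm. Measured from the marker's base edge, its centre comes out about 1.3 mm lower, so the match is good to roughly 1 mm.
- **Grip:** the opening stayed near 25–26 mm, which is the width with the button fully in. The arm was steady within 0.2 mm over the last 0.4 s.
- **Corrections:** while I was holding it, the spring drew the boom back 1.3 mm. I moved it forward again, went slightly too far, and set it back before handing in.
- **Camera disagreement:** the top camera read positions about 3 mm off from the wrist camera and the grasp. I used the wrist camera's values.

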